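Shoe horn off its hook and into the tumbler

ROBOT

A 6-joint arm with a two-finger parallel gripper is mounted at the origin on the work surface. World frame = base frame: x ahead of the robot, y to its left, z up, the work surface at z = 0. Lengths are in mm, angles in rad, forces in N, time in s.
With the tool pointing down it reaches from about 400 to 925 mm from the base axis. Payload 12.5 kg.
Tool frame: the origin (TCP) lies at the centre of the arm's flange, where the gripper is bolted on; the fingertips stand 190 mm ahead of it and the grasp point (between the pads) lies 171 mm ahead of it; z points along the fingers, y is the line along which they close (so a half turn about z gives the same grasp; the last joint's range is limited). The gripper opens to 95 mm and grips with 3 to 60 N. Pads are 20 mm wide; open, the fingers measure 119 mm over their backs; the gripper's body (75 mm by 180 mm) begins 59 mm behind the grasp point.
Start: joints at [1.209, 0.491, 1.559, -0, 1.092, -0.106], TCP at [158.113, 604.669, 404.761] pointing down, gripper open.
Joint ranges: [-3.1, 3.1], [-0.84, 2.19], [0.05, 2.79], [-1.13, 4.28], [0.06, 2.93], [-2.69, 2.69]. Speed limits (rad/s): [2.22, 2.22, 2.79, 3.14, 3.14, 3.14].

INTERFACE

Orientations are given as [roll, pitch, yaw] about the fixed x, y, z axes, in that order (R = Rz(yaw) Ry(pitch) Rx(roll)).
In Python, from cell import env, read_camera, search_frame, cut_out gives the robot as it stands. The module is installed in compiled form; this text tells all that it offers.
- The arm moves only by the tool move_arm, never from a script. Its argument "commands" is a list of rows, each a list of 3 entries, a list of its own where there are three numbers: the shift along the world's x, y, z normalised to -1 to 1, where 1 is 0.03 m, then the turn about the world's z normalised to -1 to 1, where 1 is 0.08 rad, then the opening, from -1 (shut) to 1 (fully open), so that 0 is half open. A call has 1 to 20 rows; each row shifts and turns the commanded pose from where the row before left it; what a row does not reach is not made up. A row lasts 1/12 s, in which the tool goes at most 41.7 mm and 7.16 degrees, less where a joint would pass 70% of its speed; a pose out of reach is approached as far as the arm can. A call with a number of a shift or a turn outside -1 to 1 is refused whole. A call with a gripper value outside its range is refused whole. The fingers move at their own pace and stop on an object; the grip force is fixed at half the most. Time passes only in rows, so rows that do not move let the fingers close. It gives the time, the measured TCP pose, the force, the opening and the grip force at its end, in the units of the state.
- env.state(): the state, without advancing time (a new reading comes with each control period).
- read_camera(name): name is "scene" or "side" or "wrist"; returns a dict with "image" (480x640x3 uint8, red, green, blue), "fx", "fy", "cx", "cy" (pixels), "rvec" (rotation vector, rad) and "tvec" (3), from world to camera coordinates, as OpenCV has them. Camera axes: x right, y down, z forward; pixel columns grow to the right and rows downward; lengths in mm; the calibration is good to about 2 mm. A picture is of the moment at which its call begins. There is no depth.
- env.job_done(): hands the job in; it is judged then, once.
Trained networks look in a picture, given as the dict that the camera call returned (one of the last four; its "shot" number tells which), for a name from the list of things; names that differ only in an ending like _2 or _b are one class to them, and where a whole thing is asked for, a point or a joint stands for the part that bears it (a point fixed in the world has none). Each returns a list of dicts, best first, with "confidence" (0 to 1); they miss things now and then, are a little off and sometimes report something else, mostly with a low value. They report only what shows in the picture. A call takes as long as a camera call. They do not tell look-alikes from the thing itself.
- search_frame(thing, picture): "at" ([column, row] in pixels, amid what is visible of it).
- cut_out(thing, picture): "region" (480x640 bool, what is visible of it) and "at" ([column, row] in pixels, amid what is visible of it).
The state is a dict: "t": time; "joints": joint angles; "qvel": joint speeds; "tau": joint torques, N m; "eef_pos": TCP position; "tcp_rot": TCP orientation; "ft_force": force on the tool from outside, world axes, zero at the start; "moment": the same for the moment, N m; "opening": opening from 0.0 (shut) to 1.0 (fully open); "grip_force": force on a finger pad.
Only numpy, scipy, OpenCV 4.12 (cv2) and the standard library are available. Lean on these libraries where they do the work, as an engineer would, in place of code of your own. Each camera call takes 0.05 s, during which the arm holds its last target. There are 200 camera calls.

TASK

Lift the steel shoe horn up and off its hook on the brush stand, then stand it blade down in the open grey tumbler, lowering it to the bottom before you let go. Leave the wooden brush hanging on its own hook.

Things in the scene. Friction and masses are not known exactly. Their poses are not given: they have to be found in the camera images.
- horn_grip (a point): Slot centre in the head of the stainless shoe horn (180 mm long, 0.12 kg), hanging blade down on either hook: the place to grip. Head: flat loop 36 mm wide (y), 12 mm thick (x), from 40 mm below to 30 mm above this point; slot along x 20 mm wide, 44 mm high. Axes: z up along the horn, y its width, x along the hook towards the stand. Lift it 12 to 30 mm, then pull 45 mm or more to -x.
- horn_tip (a point): Lower end of the shoe horn's blade, 150 mm below horn_grip along the horn; same axes. The blade is 36 mm wide and about 12 mm deep.
- stand: Fixed wooden brush stand, bin in its base. Origin on the shelf under its crossbar (20 x 258 mm, top 232 mm up); z up, x away from the hooks' open ends. Two hooks at y +75 and -75 mm: level steel bars 8 mm thick, axis 220 mm up, from the crossbar to x -85 mm, where a tip turns up 9 mm. Things hang at about x -56 mm, the slot's top edge on the bar. Base x -20 to 80 mm, 260 wide, 90 high.
- tumbler: Straight round open tumbler of grey plastic, fixed, 84 mm outside diameter, 76 mm inside, 95 mm high, floor 5 mm thick. Origin at the centre of its underside, z up. A horn let go in it leans on the rim and stays.
- brush_mid (a point): Middle (half-way up) of the wooden shoe brush on the other hook, 178 mm long, 46 mm wide (y), 36 mm deep (x), with a dark wooden slotted head like the horn's and bristles on its -x side; axes as for the horn. To be left alone.
Mind the look-alikes: they are no part of the job. Of the things that look like the part that bears horn_grip, the smaller one is meant. Of the things that look like the tumbler, take the one that is nearest to the robot's base at the start.

How it is judged (in metres and radians):
On the way, in this order (a step that is already met when the one before it is completed fails the run):
1. the horn is off its hook, held by the gripper, more than 60 mm from where it hung (distance of horn_grip from where it was at the start of the episode above 0.06 m and contact force between the fingers and horn above 0.5 N), for 0.2 s.
2. still held, the horn's lower end is inside the tumbler, less than 30 mm above the tumbler's underside (25 mm above its floor) (horizontal distance between horn_tip and tumbler below 0.04 m and z of horn_tip in the frame of tumbler below 0.03 m and contact force between the fingers and horn above 0.5 N), for 0.1 s.
At the end, for the whole second after the job is handed in: The shoe horn stands or leans blade down in the tumbler, released and at rest: its lower end within 42 mm of the axis and 25 mm of the tumbler's underside, its slot centre more than 90 mm above that. The brush still hangs, within 30 mm of where it was (horizontal distance between horn_tip and tumbler below 0.042 m and z of horn_tip in the frame of tumbler below 0.025 m and z of horn_grip in the frame of tumbler above 0.09 m and linear speed of horn below 0.03 m/s and distance of brush_mid from where it was at the start of the episode below 0.03 m); the robot touches nothing.
It fails at once if the hanging brush is knocked more than 50 mm from its place (distance of brush_mid from where it was at the start of the episode above 0.05 m).
It also fails if it takes over 48 s, if anything falls off the work surface, if the arm or the gripper's body presses on something with over 40 N, if the wrist force passes 120 N, or if a joint passes its speed limit or range.

## Working session

There is one attempt and no reset: what is moved stays moved. The work goes in short steps, Python scripts to look and compute and a tool call to move; the robot and the scene stay as the last step left them, time stands still between calls to the robot, and variables do not carry over. Pictures are saved under pics/ and viewed, at most 10 in all, crops included, and the job is handed in when it is done.

Besides the shell and the picture viewer there is one more tool, called by a JSON object that holds its "fn" and its "kwargs", one argument or row to a line. move_arm: Moves the arm, as the interface text tells. Its arguments: {"type":"object","properties":{"commands":{"type":"array","items":{"type":"array"}}},"required":["commands"]}

```bash
mkdir -p pics; cat > h.py <<'E'
import numpy as np, cv2
from cell import env, read_camera, search_frame, cut_out
def P(c):
    R,_=cv2.Rodrigues(np.array(c["rvec"],float)); t=np.array(c["tvec"],float).reshape(3)
    return R,t
def proj(c,X):
    R,t=P(c); p=R@np.array(X,float)+t; return [c["fx"]*p[0]/p[2]+c["cx"],c["fy"]*p[1]/p[2]+c["cy"]]
def ray(c,uv):
    R,t=P(c); d=R.T@np.array([(uv[0]-c["cx"])/c["fx"],(uv[1]-c["cy"])/c["fy"],1]); return -R.T@t,d/np.linalg.norm(d)
def onz(c,uv,z):
    o,d=ray(c,uv); return o+d*(z-o[2])/d[2]
def tri(obs):
    A=np.zeros((3,3));b=np.zeros(3)
    for c,uv in obs:
        o,d=ray(c,uv);M=np.eye(3)-np.outer(d,d);A+=M;b+=M@o
    X=np.linalg.solve(A,b); return X,[np.linalg.norm(np.cross(X-o,d)) for o,d in [ray(c,uv) for c,uv in obs]]
def save(n,im): cv2.imwrite("pics/"+n,im[:,:,::-1])
E
python3 - <<'E'
from h import *
C={n:read_camera(n) for n in("scene","side","wrist")}
for n,c in C.items():
    save(n+"0.png",c["image"]); print(n,ray(c,(320,240)))
    for th in("horn_grip","horn_tip","stand","tumbler","brush_mid"):
        print(th,[(np.round(r["at"]).tolist(),round(r["confidence"],2)) for r in search_frame(th,c)])
save("both.png",np.hstack([C["scene"]["image"],C["side"]["image"]]) [:, :])
print(env.state()["t"])
E
```

```text
scene (array([1129.02513143,  255.4820114 ,  747.94409464]), array([-0.66192973, -0.30041279, -0.68673226]))
horn_grip [([384.0, 264.0], 0.92), ([478.0, 429.0], 0.84)]
horn_tip [([386.0, 264.0], 0.8), ([482.0, 430.0], 0.63)]
stand [([330.0, 314.0], 0.82)]
tumbler [([476.0, 267.0], 0.98), ([465.0, 316.0], 0.73)]
brush_mid [([313.0, 256.0], 0.73), ([385.0, 265.0], 0.24)]
side (array([  39.96311782, -603.97702936,  668.62275396]), array([ 0.5268489 ,  0.66057573, -0.53485506]))
horn_grip [([288.0, 222.0], 0.63), ([303.0, 212.0], 0.59)]
horn_tip [([309.0, 213.0], 0.92), ([294.0, 218.0], 0.59)]
stand [([360.0, 250.0], 0.64)]
tumbler [([216.0, 254.0], 0.56)]
brush_mid []
wrist (array([ 93.67385562, 622.59324125, 383.66452251]), array([ 0.21910497, -0.06416642, -0.97358907]))
horn_grip []
horn_tip []
stand []
tumbler []
brush_mid []
0.9
```

View pics/scene0.png

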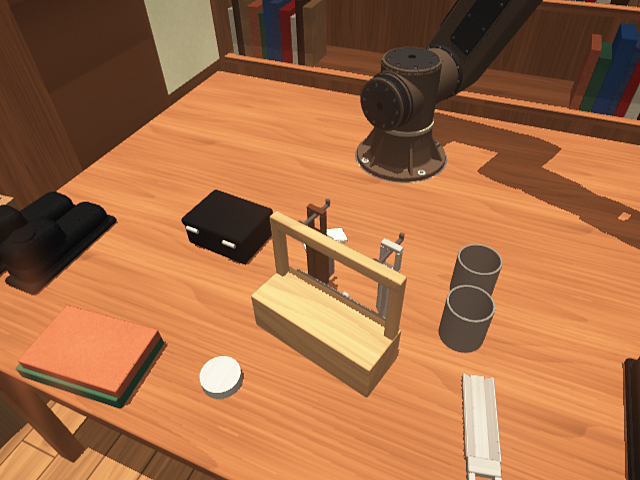

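View pics/side0.png

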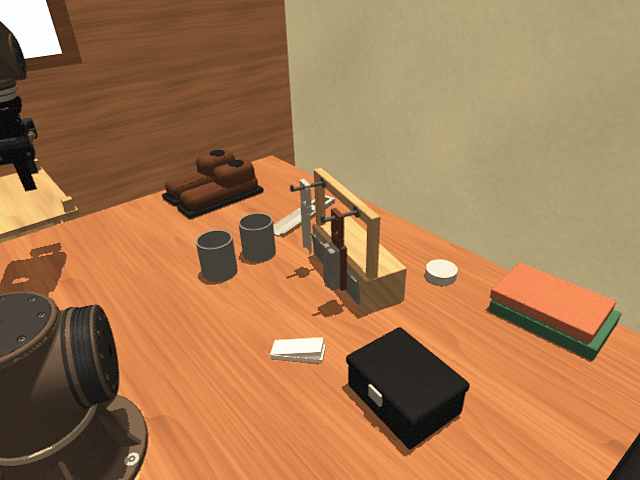

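The scene view shows the stand with the horn on the hook at about (388,270) and the brush at (315,245). Two horns: the hanging one at (388,270) and a bigger one lying flat at (480,430). The smaller, hanging one is meant. Two tumblers: (477,267) and (465,316). The first looks nearer the base. In the side view the horn is at (305,215), the brush at (338,250), and the tumblers at (216,254) and (257,238).

```bash
python3 - <<'E'
from h import *
S=read_camera("scene");D=read_camera("side")
for n,uv in(("A",(477,251)),("B",(469,304))): print(n,onz(S,uv,95))
for n,uv in(("left",(216,241)),("right",(257,223))): print(n,onz(D,uv,95))
a=cv2.resize(S["image"][190:350,260:420],(560,560),interpolation=cv2.INTER_CUBIC)
b=cv2.resize(D["image"][160:320,270:390],(420,560),interpolation=cv2.INTER_CUBIC)
save("cropS.png",cv2.resize(S["image"][195:345,245:445],(800,600),interpolation=cv2.INTER_CUBIC))
save("cropD.png",cv2.resize(D["image"][160:295,200:380],(800,600),interpolation=cv2.INTER_CUBIC))
E
```

```text
A [412.76308966 266.70231863  95.        ]
B [551.30947391 277.16685544  95.        ]
left [427.14586017 262.29087297  95.        ]
right [541.74664251 266.98038628  95.        ]
```

View pics/cropS.png

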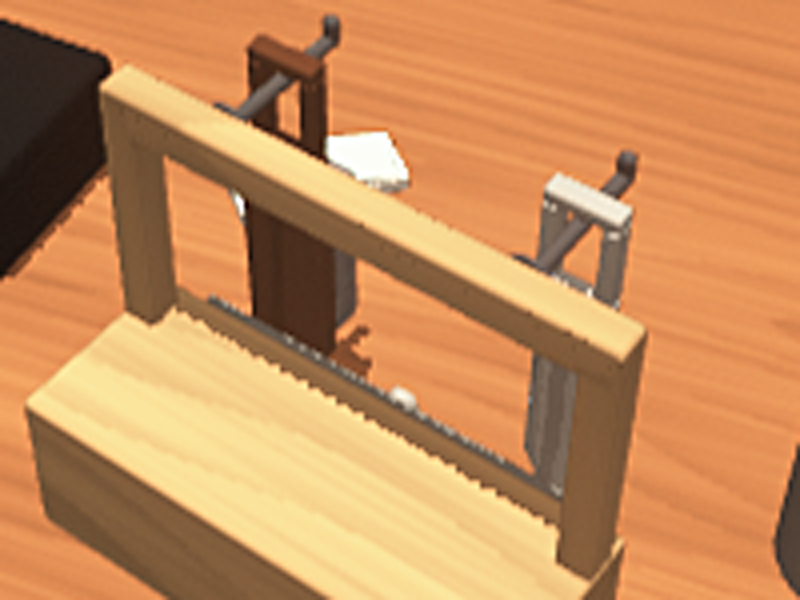

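View pics/cropD.png

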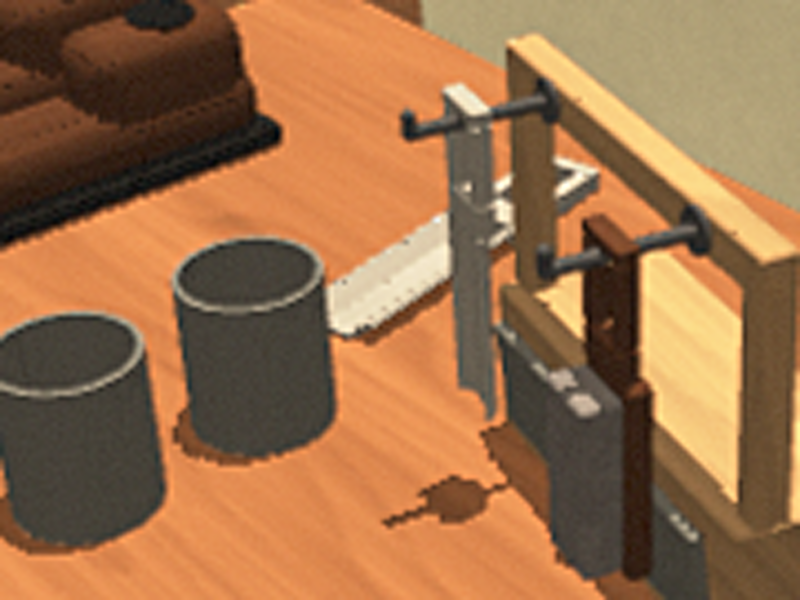

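```bash
python3 - <<'E'
from h import *
S=read_camera("scene");D=read_camera("side")
s=lambda u,v:(S,(245+u/4,195+v/4)); d=lambda u,v:(D,(200+u*.225,160+v*.225))
for n,a,b in [("horntop",s(588,198),d(467,100)),("horn hooktip",s(627,157),d(408,118)),("brush hooktip",s(331,22),d(547,250)),
 ("barRight -x",s(645,328),d(510,45)),("barRight +x",s(620,362),d(536,35)),("barLeft -x",s(125,68),d(766,262)),("horn hook base",s(530,262),d(543,102)),("brush top",s(287,57),d(611,232))]:
    print(n,*[np.round(x,1) for x in tri([a,b])])
E
```

```text
horntop [596.4 138.2 229.6] [0.4 0.4]
horn hooktip [565.7 145.3 227.8] [0.5 0.5]
brush hooktip [5.310e+02 5.000e-01 2.287e+02] [0.6 0.6]
barRight -x [654.3 177.3 228.3] [1.1 1.1]
barRight +x [671.9 174.8 228.3] [0.9 0.9]
barLeft -x [592.2 -69.6 228.3] [0.3 0.3]
horn hook base [632.1 125.5 221.7] [1.5 1.5]
brush top [560.6  -7.4 229.3] [0.3 0.3]
```

The crop confirms it. The steel horn hangs on the right-hand hook in the scene view (+y), with its loop top at crop (588,198). The larger look-alike lies flat on the table. Tumbler A at about (418,265) is nearer the base than B at (547,272).

```bash
python3 - <<'E'
from h import *
from scipy.spatial.transform import Rotation as Ro
s=env.state(); print(s["eef_pos"],s["tcp_rot"],s["opening"]); print(Ro.from_euler("xyz",s["tcp_rot"]).as_matrix().round(3))
for n in("scene","side"):
    c=read_camera(n)
    for r in cut_out("tumbler",c):
        m=r["region"];ys,xs=np.nonzero(m);print(n,r["confidence"],r["at"],xs.min(),xs.max(),ys.min(),ys.max())
E
```

```text
[158.11718498 604.67035852 404.7693924 ] [ 3.14149311e+00 -1.25243233e-06  2.88574359e+00] 0.9966743295398315
[[-0.967  0.253  0.   ]
 [ 0.253  0.967  0.   ]
 [ 0.     0.    -1.   ]]
scene 0.88 [475.3, 268.6] 450 502 243 294
scene 0.79 [467.2, 314.9] 439 496 285 353
side 0.96 [216.5, 253.8] 196 237 230 282
side 0.66 [256.2, 234.6] 239 275 213 262
```

{"fn": "move_arm", "kwargs": {
  "commands": [
    [[0,0,1],0,1],
    [[0,0,1],0,1],
    [[0,0,1],0,1]
  ]
}}

```text
t: 1.55
eef_pos: [158.1, 604.6, 495.7]
tcp_rot: [-3.141, -0.0, 2.886]
ft_force: [0.4, 0.6, -0.2]
opening: 0.999
grip_force: 0.0
```

{"fn": "move_arm", "kwargs": {
  "commands": [
    [[0.88,-0.97,0],0,1],
    [[0.88,-0.97,0],0,1],
    [[0.88,-0.97,0],0,1],
    [[0.88,-0.97,0],0,1],
    [[0.88,-0.97,0],0,1],
    [[0.88,-0.97,0],0,1],
    [[0.88,-0.97,0],0,1],
    [[0.88,-0.97,0],0,1],
    [[0.88,-0.97,0],0,1],
    [[0.88,-0.97,0],0,1],
    [[0.88,-0.97,0],0,1],
    [[0.88,-0.97,0],0,1],
    [[0.88,-0.97,0],0,1],
    [[0.88,-0.97,0],0,1],
    [[0.88,-0.97,0],0,1],
    [[0.88,-0.97,0],0,1],
    [[0,0,0],0,1],
    [[0,0,0],0,1]
  ]
}}

```text
t: 3.05
eef_pos: [581.5, 137.5, 494.1]
tcp_rot: [-3.141, -0.001, 2.883]
ft_force: [-0.3, 0.9, 0.0]
opening: 0.999
grip_force: 0.0
```

```bash
python3 - <<'E'
from h import *
c=read_camera("wrist"); save("w1.png",c["image"]); print(env.state()["eef_pos"],ray(c,(320,240)),c["fx"])
for th in("horn_grip","tumbler"): print(th,[(r["at"],r["confidence"]) for r in search_frame(th,c)])
for n,X in dict(top=(596,138,232),tip=(566,145,229)).items(): print(n,proj(c,X))
E
```

```text
[580.65031075 138.6248269  494.40573224] (array([517.09175535, 155.6736866 , 473.61504413]), array([ 0.21844257, -0.06388823, -0.9737562 ])) 396.0058658441724
horn_grip [([327.1, 267.4], 0.79), ([503.3, 249.6], 0.75)]
tumbler [([451.6, 141.6], 0.86), ([415.1, 32.6], 0.61)]
top [np.float64(327.13019704808454), np.float64(276.99293477032654)]
tip [np.float64(325.820389574771), np.float64(228.96462683454334)]
```

View pics/w1.png

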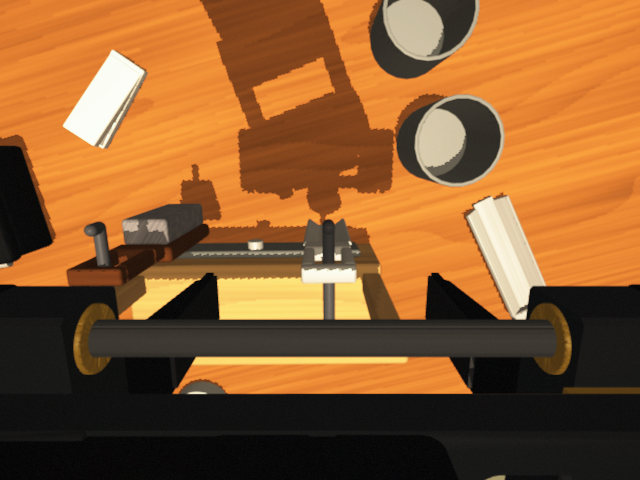

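The wrist view shows the horn's loop top at (329,273) and its hook tip at (328,228), both centred between the fingers and aligned with the tool. The brush is well off to the left at (100,260). Descending to the grip.

{"fn": "move_arm", "kwargs": {
  "commands": [
    [[0.47,-0.04,0],0,1],
    [[0,0,0],0,1],
    [[0,0,-0.7],0,1],
    [[0,0,-0.7],0,1],
    [[0,0,-0.7],0,1],
    [[0,0,-0.7],0,1],
    [[0,0,-0.6],0,1],
    [[0,0,-0.6],0,1],
    [[0,0,0],0,1],
    [[0,0,0],0,1]
  ]
}}

```text
t: 4.03
eef_pos: [594.1, 138.6, 374.8]
tcp_rot: [-3.141, -0.001, 2.887]
ft_force: [-0.6, -0.3, 1.1]
opening: 1.0
grip_force: 0.0
```

```bash
python3 - <<'E'
from h import *
c=read_camera("wrist"); S=read_camera("scene");D=read_camera("side"); print(env.state()["eef_pos"],env.state()["ft_force"])
im=np.hstack([cv2.resize(S["image"][150:330,300:460],(400,450)),cv2.resize(D["image"][90:270,220:380],(400,450))]); save("m2.png",im)
E
```

```text
[594.51513516 138.25432697 376.22120859] [ 0.16500434 -0.24252223 -0.14133123]
```

View pics/m2.png

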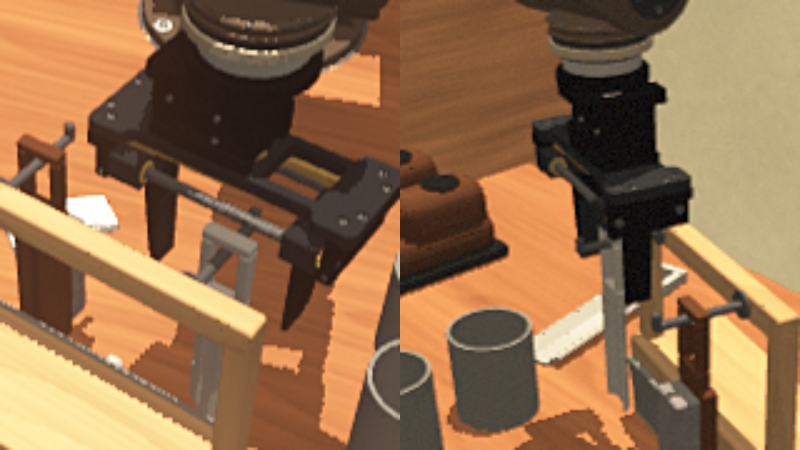

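The fingers straddle the horn's head, with one at crop-left (165,240), one at (300,300), and the loop between them. Closing.

{"fn": "move_arm", "kwargs": {
  "commands": [
    [[0,0,-0.1],0,-1],
    [[0,0,0],0,-1],
    [[0,0,0],0,-1],
    [[0,0,0],0,-1],
    [[0,0,0],0,-1],
    [[0,0,0],0,-1],
    [[0,0,0],0,-1],
    [[0,0,0],0,-1],
    [[0,0,0],0,-1],
    [[0,0,0],0,-1],
    [[0,0,0],0,-1],
    [[0,0,0],0,-1]
  ]
}}

```text
t: 5.18
eef_pos: [594.6, 137.9, 371.8]
tcp_rot: [3.141, 0.0, 2.886]
ft_force: [0.5, 0.2, 0.6]
opening: 0.376
grip_force: 30.0
```

{"fn": "move_arm", "kwargs": {
  "commands": [
    [[0,0,0.25],0,-1],
    [[0,0,0.25],0,-1],
    [[0,0,0.25],0,-1],
    [[0,0,0],0,-1],
    [[0,0,0],0,-1]
  ]
}}

```text
t: 5.6
eef_pos: [594.6, 137.9, 395.0]
tcp_rot: [3.141, 0.001, 2.886]
ft_force: [-0.6, -0.7, -2.2]
opening: 0.38
grip_force: 30.0
```

{"fn": "move_arm", "kwargs": {
  "commands": [
    [[-0.39,0.1,0],0,-1],
    [[-0.39,0.1,0],0,-1],
    [[-0.39,0.1,0],0,-1],
    [[-0.39,0.1,0],0,-1],
    [[-0.39,0.1,0],0,-1],
    [[-0.39,0.1,0],0,-1],
    [[0,0,0],0,-1],
    [[0,0,0],0,-1]
  ]
}}

```text
t: 6.27
eef_pos: [524.3, 156.0, 394.5]
tcp_rot: [3.141, 0.0, 2.886]
ft_force: [0.9, 0.1, -1.2]
opening: 0.376
grip_force: 30.0
```

{"fn": "move_arm", "kwargs": {
  "commands": [
    [[0,0,0.6],0,-1],
    [[0,0,0.7],0,-1],
    [[0,0,0.7],0,-1],
    [[0,0,0.6],0,-1],
    [[0,0,0],0,-1],
    [[0,0,0],0,-1]
  ]
}}

```text
t: 6.77
eef_pos: [524.7, 155.7, 472.4]
tcp_rot: [3.141, 0.001, 2.886]
ft_force: [-0.3, 0.3, -2.1]
opening: 0.378
grip_force: 30.0
```

```bash
cat > tum.py <<'E'
from h import *
from scipy.optimize import least_squares
S=read_camera("scene");D=read_camera("side")
th=np.linspace(0,2*np.pi,120)
def bb(c,x,y):
    p=np.array([proj(c,(x+42*np.cos(a),y+42*np.sin(a),z)) for a in th for z in(0,95)])
    return p[:,0].min(),p[:,0].max(),p[:,1].min(),p[:,1].max()
def f(q):
    s=bb(S,*q);d=bb(D,*q)
    return np.array([s[0]-450,s[1]-502.5,s[2]-243,d[0]-196,d[1]-237.5,d[2]-230,d[3]-282.5])
r=least_squares(f,[418,265]);print(r.x,r.fun.round(1))
print(env.state()["eef_pos"])
W=read_camera("wrist")
print([(c["at"],c["confidence"]) for c in search_frame("horn_tip",D)+search_frame("horn_grip",D)])
save("m3.png",np.hstack([cv2.resize(S["image"][130:330,320:520],(400,400)),cv2.resize(D["image"][90:290,160:360],(400,400))]))
E
python3 tum.py
```

```text
[429.44673137 275.31312524] [-0.8  0.3 -0.2 -0.5  0.2 -1.  -0.1]
[524.57564281 155.74946936 471.02590374]
[([273.6, 191.2], 0.71), ([301.4, 217.6], 0.59), ([294.5, 218.7], 0.93), ([272.3, 196.2], 0.84)]
```

View pics/m3.png

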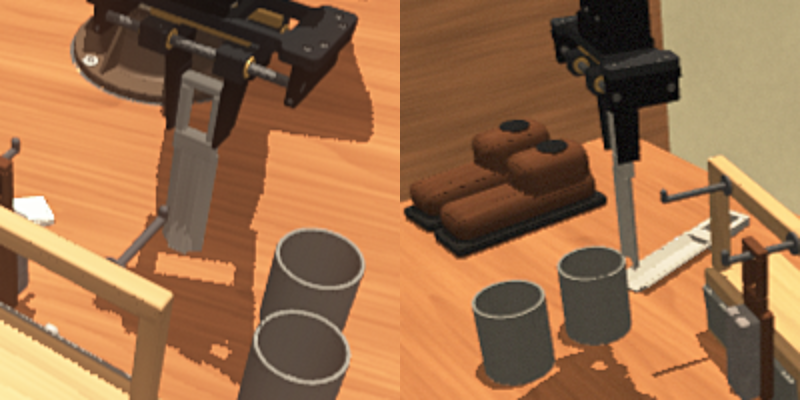

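The horn is held upright, with its tip at about side (276,221) and scene (411,253). The brush is undisturbed. The tumbler A fit gives (429,275). Moving above it.

{"fn": "move_arm", "kwargs": {
  "commands": [
    [[-0.53,0.66,0],0,-1],
    [[-0.53,0.66,0],0,-1],
    [[-0.53,0.66,0],0,-1],
    [[-0.53,0.66,0],0,-1],
    [[-0.53,0.66,0],0,-1],
    [[-0.53,0.66,0],0,-1],
    [[0,0,0],0,-1],
    [[0,0,0],0,-1]
  ]
}}

```text
t: 7.68
eef_pos: [428.5, 275.4, 471.9]
tcp_rot: [-3.141, -0.0, 2.888]
ft_force: [0.4, -0.1, -1.2]
opening: 0.377
grip_force: 30.0
```

```bash
python3 - <<'E'
from h import *
S=read_camera("scene");D=read_camera("side");print(env.state()["eef_pos"],env.state()["grip_force"])
print("old tip",tri([(S,(411,252.5)),(D,(276,220.5))]))
save("m4.png",np.hstack([cv2.resize(S["image"][150:310,400:560],(400,400),interpolation=2),cv2.resize(D["image"][130:290,140:300],(400,400),interpolation=2)]))
for c in(S,D): print(proj(c,(429.4,275.3,95)),proj(c,(429.4,275.3,148)))
E
```

```text
[429.36187987 274.45409205 471.89841723] 29.95741568505764
old tip (array([526.37815715, 158.28788175, 154.45663542]), [np.float64(0.6427266152625587), np.float64(0.64272661526268)])
[np.float64(480.0015938924575), np.float64(257.81454562536067)] [np.float64(486.23959956806846), np.float64(237.7288156596285)]
[np.float64(214.06876637966127), np.float64(238.41023720671112)] [np.float64(210.46323231091438), np.float64(218.42611063228728)]
```

View pics/m4.png

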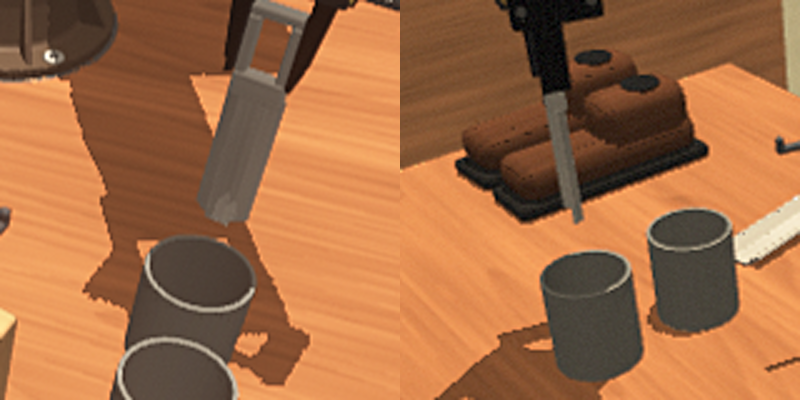

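The rim centre is at crop (200,274) and the tip at (227,218), within about 4 mm of the tumbler's axis. Shifting slightly and lowering.

{"fn": "move_arm", "kwargs": {
  "commands": [
    [[-0.03,-0.1,0],0,-1],
    [[0,0,-0.6],0,-1],
    [[0,0,-0.6],0,-1],
    [[0,0,-0.6],0,-1],
    [[0,0,-0.6],0,-1],
    [[0,0,-0.6],0,-1],
    [[0,0,-0.6],0,-1],
    [[0,0,-0.5],0,-1],
    [[0,0,-0.2],0,-1],
    [[0,0,0],0,-1],
    [[0,0,0],0,-1],
    [[0,0,0],0,-1]
  ]
}}

```text
t: 8.78
eef_pos: [428.5, 271.5, 344.1]
tcp_rot: [3.141, 0.001, 2.885]
ft_force: [0.1, -0.5, -1.1]
opening: 0.38
grip_force: 30.0
```

{"fn": "move_arm", "kwargs": {
  "commands": [
    [[0,0,-0.1],0,-1],
    [[0,0,-0.1],0,-1],
    [[0,0,0],0,-1],
    [[0,0,0],0,-1]
  ]
}}

```text
t: 9.12
eef_pos: [428.1, 271.7, 337.3]
tcp_rot: [3.141, 0.0, 2.886]
ft_force: [-0.1, 0.3, -1.0]
opening: 0.376
grip_force: 30.0
```

{"fn": "move_arm", "kwargs": {
  "commands": [
    [[0,0,-0.1],0,-1],
    [[0,0,-0.1],0,-1],
    [[0,0,0],0,-1],
    [[0,0,0],0,-1]
  ]
}}

```text
t: 9.45
eef_pos: [428.1, 271.7, 331.0]
tcp_rot: [-3.141, -0.0, 2.886]
ft_force: [-0.6, -0.9, -0.8]
opening: 0.377
grip_force: 30.0
```

{"fn": "move_arm", "kwargs": {
  "commands": [
    [[0,0,-0.1],0,-1],
    [[0,0,0],0,-1],
    [[0,0,0],0,-1]
  ]
}}

```text
t: 9.7
eef_pos: [428.1, 271.7, 328.1]
tcp_rot: [-3.142, -0.0, 2.886]
ft_force: [-0.1, -0.5, -0.9]
opening: 0.376
grip_force: 30.0
```

{"fn": "move_arm", "kwargs": {
  "commands": [
    [[0,0,-0.07],0,-1],
    [[0,0,0],0,-1],
    [[0,0,0],0,-1]
  ]
}}

```text
t: 9.95
eef_pos: [428.1, 271.7, 326.1]
tcp_rot: [-3.142, -0.0, 2.886]
ft_force: [-1.1, -0.6, -1.2]
opening: 0.376
grip_force: 30.0
```

{"fn": "move_arm", "kwargs": {
  "commands": [
    [[0,0,-0.06],0,-1],
    [[0,0,0],0,-1],
    [[0,0,0],0,-1]
  ]
}}

```text
t: 10.2
eef_pos: [428.2, 271.7, 324.7]
tcp_rot: [3.141, 0.001, 2.886]
ft_force: [-1.0, -0.3, 3.9]
opening: 0.376
grip_force: 30.0
```

The tip is on the floor (z force turned to +3.9 N). Opening.

{"fn": "move_arm", "kwargs": {
  "commands": [
    [[0,0,0],0,-0.1],
    [[0,0,0],0,0],
    [[0,0,0],0,0.2],
    [[0,0,0],0,0.4],
    [[0,0,0],0,0.6],
    [[0,0,0],0,0.8],
    [[0,0,0],0,1],
    [[0,0,0],0,1],
    [[0,0,0],0,1],
    [[0,0,0],0,1],
    [[0,0,0],0,1],
    [[0,0,0],0,1],
    [[0,0,0],0,1],
    [[0,0,0],0,1],
    [[0,0,0],0,1]
  ]
}}

```text
t: 11.45
eef_pos: [428.1, 271.7, 324.4]
tcp_rot: [3.141, 0.0, 2.886]
ft_force: [0.1, 0.0, 0.1]
opening: 0.999
grip_force: 0.0
```

```bash
python3 - <<'E'
from h import *
S=read_camera("scene");D=read_camera("side")
save("m5.png",np.hstack([cv2.resize(S["image"][150:310,400:560],(400,400),interpolation=2),cv2.resize(D["image"][130:290,140:300],(400,400),interpolation=2)]))
E
```

```text
(no output)
```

View pics/m5.png

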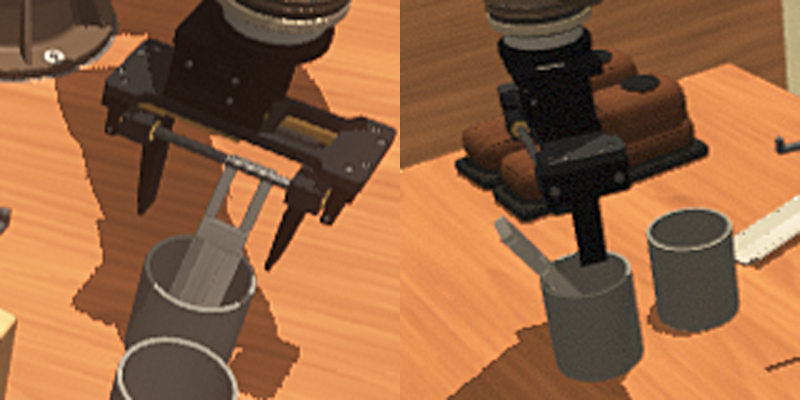

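The horn leans on the tumbler's rim toward -x, with its head at side crop (505,230), clear of the fingers. Retreating straight up.

{"fn": "move_arm", "kwargs": {
  "commands": [
    [[0.1,0,0.3],0,1],
    [[0.1,0,0.5],0,1],
    [[0,0,0.8],0,1],
    [[0,0,0.8],0,1],
    [[0,0,0.8],0,1],
    [[0,0,0.8],0,1],
    [[0,0,0.8],0,1],
    [[0,0,0],0,1],
    [[0,0,0],0,1],
    [[0,0,0],0,1],
    [[0,0,0],0,1]
  ]
}}

```text
t: 12.47
eef_pos: [434.1, 271.6, 467.6]
tcp_rot: [-3.141, -0.001, 2.886]
ft_force: [0.2, 0.7, 0.1]
opening: 0.998
grip_force: 0.0
```

```bash
python3 - <<'E'
from h import *
S=read_camera("scene");D=read_camera("side")
save("m6.png",np.hstack([cv2.resize(S["image"][150:350,290:540],(400,320),interpolation=2),cv2.resize(D["image"][130:310,140:365],(400,320),interpolation=2)]))
E
```

```text
(no output)
```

View pics/m6.png

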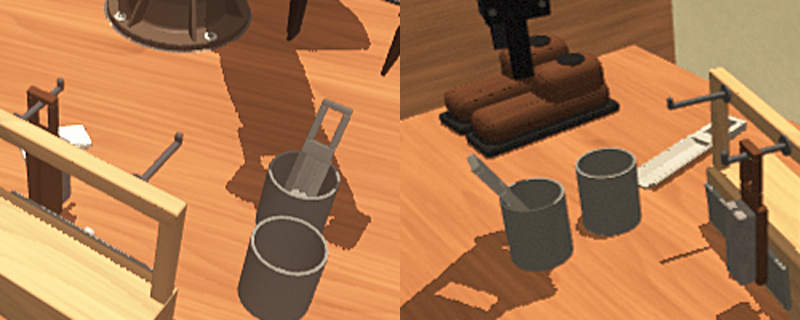

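The horn leans in tumbler A with its head at crop (330,120), the brush still hangs, and the gripper is clear.

```bash
python3 -c "
from cell import env
print(env.job_done())"
```

```text
the job is handed in; nothing more can be done
None
```

The steel shoe horn now leans blade down in the grey tumbler nearest the robot; I lowered it to the floor before releasing it. The brush still hangs on its hook, the gripper is clear, and the job is handed in at about 12.6 s; the hand-in call returned no verdict.

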